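Steady a rocking marble slab with a levelling wedge

ROBOT

A 6-joint arm with a two-finger parallel gripper is mounted at the origin on a cart in front of the work surface, level with it; the furniture and walls round the work are solid. World frame = base frame: x ahead of the robot, y to its left, z up, the work surface at z = 0. Lengths are in mm, angles in rad, forces in N, time in s.
With the tool pointing down it reaches from about 300 to 750 mm from the base axis. Payload 8.5 kg.
Tool frame: the origin (TCP) lies at the very end of the fingers, on their centre line; the grasp point (between the pads) lies 19 mm behind it; z points along the fingers, y is the direction in which the jaws open and shut (so a half turn about z gives the same grasp; the last joint's range is limited). The gripper opens to 85 mm and grips with 20 to 120 N. Pads are 22 mm wide; open, the fingers measure 114 mm over their backs; the gripper's body (76 mm by 85 mm) begins 54 mm behind the grasp point. The pads swing forward as they close: fully open they stand 13 mm farther back than shut.
Start: joints at [-1.559, 0.381, 1.297, -0, 1.464, -0.215], TCP at [123.669, -535.898, 231.322] pointing down, gripper open.
Joint ranges: [-3.11, 3.11], [-0.89, 2.33], [0.22, 2.48], [-1.42, 4.56], [0.17, 2.85], [-2.88, 2.88]. Speed limits (rad/s): [2.39, 2.39, 3.14, 3.14, 3.14, 3.14].

INTERFACE

Orientations are given as a unit quaternion [w, x, y, z].
In Python, from bench import sensors, capture, arm gives the robot as it stands. The module is installed in compiled form; this text tells all that it offers.
- The arm moves only by the shell command python3 -m inch 'ROWS' [FORCE]. ROWS is JSON, a list of rows, each an object of numbers: "dx", "dy", "dz": the shift along the tool's x, y, z normalised to -1 to 1, where 1 is 100 mm; "wx", "wy", "wz": the turn, a rotation vector about the tool's x, y, z normalised to -1 to 1, where 1 is pi/2 rad; "claw": the closure in counts, from 0 (fully open) to 255 (shut). In form: [{"dx": .., "dy": .., "dz": .., "wx": .., "wy": .., "wz": .., "claw": ..}, ...]. A call has 1 to 20 rows; each row shifts and turns the commanded pose from where the row before left it, along the tool's axes as they then stand; what a row does not reach is not made up. A row lasts 1/8 s, in which the tool goes at most 62.5 mm and 10.7 degrees, less where a joint would pass 70% of its speed; a pose out of reach is approached as far as the arm can. A call with a number of a shift or a turn outside -1 to 1 is refused whole. A call with a gripper value outside its range is refused whole. The fingers move at their own pace and stop on an object; FORCE is the grip in N (left out, the last holds). Time passes only in rows, so rows that do not move let the fingers close. It gives the time, the measured TCP pose, the force and the opening at its end, in the units of the state.
- sensors.read_state(): the state, without advancing time (a new reading comes with each control period).
- capture(name): name is "scene" or "side" or "wrist"; returns a dict with "img" (384x512x3 uint8, red, green, blue), "intrinsics" (3x3 intrinsics, pixels), "cam_to_world" (4x4, takes a point from camera to world coordinates); the wrist camera has in their place "T_tool_cam" (4x4, takes a point from camera to tool coordinates, whose origin is the TCP and whose axes are the flange's). Camera axes: x right, y down, z forward; pixel columns grow to the right and rows downward; lengths in mm; the calibration is good to about 2 mm. A picture is of the moment at which its call begins: read the wrist's pose just before it. There is no depth.
- arm.sign_off(): hands the job in, once; it reports no verdict.
The state is a dict: "clock": time; "joint_positions": joint angles; "qvel": joint speeds; "effort": joint torques, N m; "tool_pos": TCP position; "orientation": TCP orientation; "ft_force": force on the tool from outside, world axes, zero at the start; "ft_torque": the same for the moment, N m; "finger_gap": finger opening in mm.
Only numpy, scipy, OpenCV 4.12 (cv2) and the standard library are available. Lean on these libraries where they do the work, as an engineer would, in place of code of your own. Each camera call takes 0.05 s, during which the arm holds its last target.

TASK

The marble slab rocks because the foot under its near left corner (seen from the robot) is too short. With the fingertips push the blue wedge, thin end first, under that foot until it just takes up the slack and all four feet bear, then press down firmly on the near left corner to feel that it no longer rocks, and let go. Do not pick anything up, do not jack the slab up so that another foot comes loose, do not shift the slab, and leave everything else where it is.

Things in the scene. Friction and masses are not known exactly. Their poses are not given: they have to be found in the camera images.
- slab: white marble slab in a steel frame, 230 (x) x 310 (y) mm, about 4.1 kg, top 48 above the worktop, frame's underside 27 above it; loose. A steel guard stands 45 above the top along the far (+x) and right (-y) edges only. Origin at worktop height under its middle, z up, turned 0.25 rad at most. Rubber feet 30 across at x = +-92, y = +-132; near left (-92, +132) is the short one
- short_foot (a point): on the axis of the short foot, at worktop height. The foot is seized 5 to 10 mm short (how much is not told), so its underside floats that far above this point until the corner is pressed with about 5 N. The other three stand on the worktop and give about 0.3 mm per 10 N
- loose_corner (a point): top face of the slab over the short foot, 48 mm above the worktop; the place to press, 10 N is a fair test. Loose, it dips by the foot's gap; steady, it gives less than 1 mm
- wedge: blue plastic wedge lying left of the slab, 130 long (x) x 48 wide (y) mm, 90 g. Origin on its underside in the middle, x to the thin end. Straight ramp from 1.5 thick at x = 65 to 17 at x = -53, then a heel 28 high with a flat upright back at x = -65, the face to push. Slides with under 1 N until the foot bears on the ramp, then needs about 2 N more per mm. Starts aimed roughly at the foot, tip about 30 to 60 short of its axis
- foot_near_right: good rubber foot of the slab, near right (slab x = -92, y = -132); origin at its underside
- foot_far_right: good rubber foot of the slab, far right (slab x = 92, y = -132); origin at its underside
- foot_far_left: good rubber foot of the slab, far left (slab x = 92, y = 132); origin at its underside
- scraper: bench scraper with a wooden grip, 92 x 132 x 26 mm, lying on the slab at its far right; leave it alone; origin at its underside
- violet_jar: violet jar with a dark lid, 36 across, 64 high mm, standing on the slab at its far left; leave it alone; origin at its underside
- stamp: turned wooden stamp, 38 x 38 x 55 mm, on the worktop to the left; leave it alone; origin at its underside
- amber_jar: amber jar with a black lid, 38 across, 60 high mm, on the worktop to the left; leave it alone; origin at its underside
- timer: cream kitchen timer, 62 x 66 x 20 mm, on the worktop to the left; leave it alone; origin at its underside
- nozzle: small steel piping nozzle, 21 across, 29 high mm, standing on the slab at its near right; leave it alone; origin at its underside
Mind the look-alikes: they are no part of the job. What is shaped like the wedge but yellow is not meant.

How it is judged:
By the outcome, as a careful person would: the job done as asked, in the order asked, and still so for the second after the job is handed in, with the robot touching nothing.
It also fails if it takes over 54 s, if anything falls off the work surface, if the arm or the gripper's body presses on something with over 40 N, if the wrist force passes 120 N, or if a joint passes its speed limit or range.

## Working session

There is one attempt and no reset: what is moved stays moved. The work goes in short steps, Python scripts to look and compute and a shell command to move; the robot and the scene stay as the last step left them, time stands still between calls to the robot, and variables do not carry over. Pictures are saved under pics/ and viewed, and the job is handed in when it is done.

```bash
mkdir -p pics; python3 - <<'E'
from bench import sensors, capture
import cv2,numpy as np,pickle
print(sensors.read_state())
for n in("scene","side","wrist"):
    c=capture(n); pickle.dump(c,open(n+".pkl","wb")); print(n,c["intrinsics"].tolist(), {k:np.round(v,3).tolist() for k,v in c.items() if k not in("img","intrinsics")})
    cv2.imwrite(f"pics/{n}0.png",cv2.resize(c["img"][:,:,::-1],(800,600),interpolation=cv2.INTER_CUBIC))
E
```

```text
{'clock': 0.0, 'joint_positions': array([-1.55930222e+00,  3.81176457e-01,  1.29827450e+00, -7.11570520e-06,
        1.46360782e+00, -2.15249378e-01]), 'qvel': array([-7.16796053e-04,  1.24726690e-05, -5.17519248e-05,  9.12977125e-04,
        8.14982741e-04, -8.26908986e-04]), 'effort': array([-1.81002746e-03, -4.48468316e+01, -2.31278819e+01, -2.71644876e-04,
        4.73498774e-03,  2.01781000e-05]), 'tool_pos': array([ 123.6625269 , -535.60641705,  230.71764422]), 'orientation': array([-7.29618658e-04,  9.93579994e-01,  1.13129383e-01,  7.10344724e-05]), 'ft_force': array([-0.04532689,  0.05164234,  0.36029129]), 'ft_torque': array([0.00121227, 0.02802453, 0.02777919]), 'finger_gap': 85.31127166853824}
scene [[486.8180096991863, 0.0, 258.66705915616757], [0.0, 486.8180096991863, 190.06186334096208], [0.0, 0.0, 1.0]] {'cam_to_world': [[-0.896, -0.319, 0.309, 116.931], [-0.444, 0.667, -0.598, 1000.107], [-0.015, -0.673, -0.74, 1093.186], [0.0, 0.0, 0.0, 1.0]]}
side [[488.53444423039764, 0.0, 250.5022076548681], [0.0, 488.53444423039764, 183.50177685985437], [0.0, 0.0, 1.0]] {'cam_to_world': [[0.982, 0.094, -0.161, 775.896], [0.186, -0.518, 0.835, -1027.179], [-0.005, -0.851, -0.526, 814.743], [0.0, 0.0, 0.0, 1.0]]}
wrist [[305.2744850863326, 0.0, 252.9618492064024], [0.0, 305.2744850863326, 192.18817410090688], [0.0, 0.0, 1.0]] {'T_tool_cam': [[0.0, -0.956, -0.295, 75.387], [1.0, 0.001, -0.001, -0.317], [0.001, -0.295, 0.956, -142.051], [0.0, 0.0, 0.0, 1.0]]}
```

View pics/scene0.png

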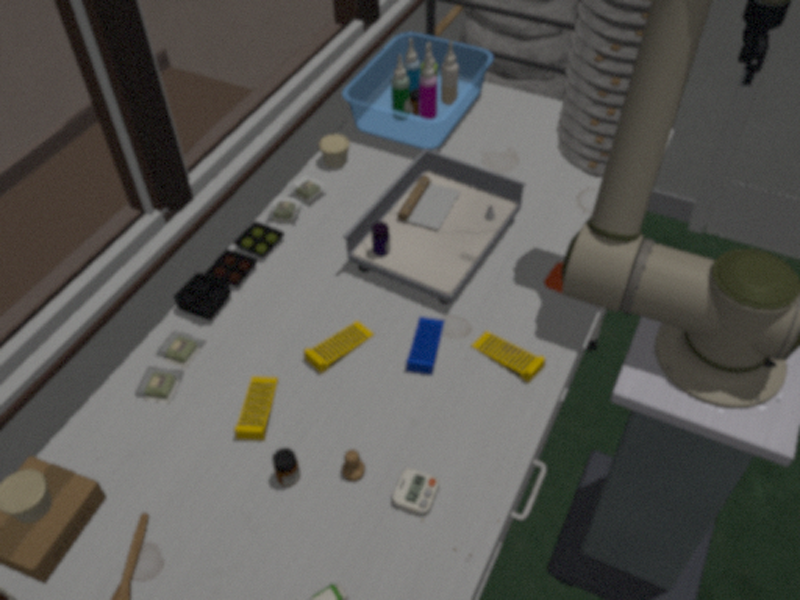

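View pics/side0.png

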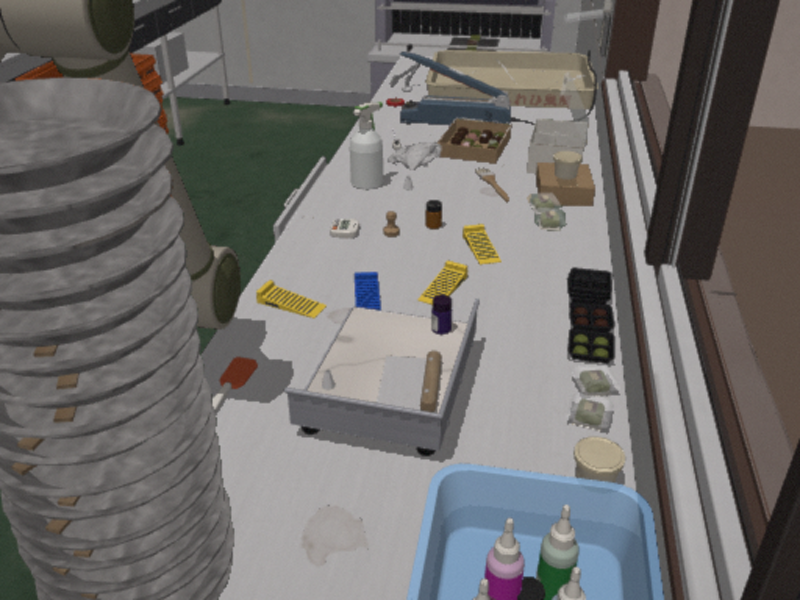

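View pics/wrist0.png

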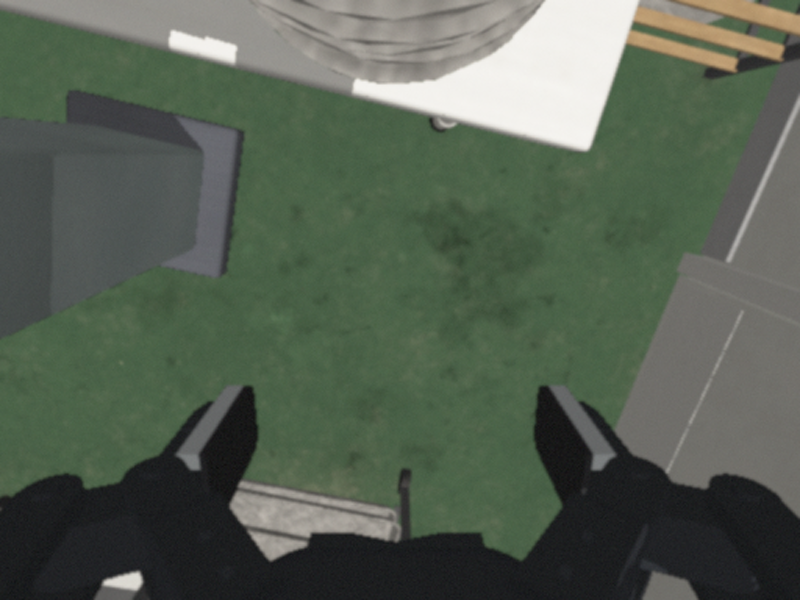

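Scene (800x600): the blue wedge is at (425,345), between look-alikes at (340,346), (257,407) and (508,355), which are all yellow. The slab is at (437,225). Next I'll measure the slab and wedge in enlarged crops.

```bash
cat > h.py <<'E'
import numpy as np,cv2,pickle
def ray(c,uv,z,T=None):
    T=c["cam_to_world"] if T is None else T
    K=c["intrinsics"]; d=T[:3,:3]@(np.linalg.inv(K)@np.array([uv[0],uv[1],1.])); o=T[:3,3]
    return o+d*(z-o[2])/d[2]
def proj(c,p,T=None):
    T=c["cam_to_world"] if T is None else T
    q=T[:3,:3].T@(np.array(p,float)-T[:3,3]); q=c["intrinsics"]@q; return q[:2]/q[2]
def crop(c,x0,y0,w,h,f,name):
    cv2.imwrite(name,cv2.resize(c["img"][y0:y0+h,x0:x0+w,::-1],None,fx=f,fy=f,interpolation=cv2.INTER_CUBIC))
def blue(c):
    a=cv2.cvtColor(c["img"],cv2.COLOR_RGB2HSV); return cv2.inRange(a,(110,170,60),(128,255,255))
E
python3 - <<'E'
from h import *
for n,cr in(("scene",(215,90,130,100)),("side",(180,165,140,110))):
    c=pickle.load(open(n+".pkl","rb")); m=blue(c)
    ct,_=cv2.findContours(m,cv2.RETR_EXTERNAL,cv2.CHAIN_APPROX_NONE)
    for k in ct:
        if cv2.contourArea(k)>100:
            r=cv2.minAreaRect(k); print(n,cv2.boundingRect(k),cv2.contourArea(k)); print(cv2.approxPolyDP(cv2.convexHull(k),2,True).reshape(-1,2).tolist())
    crop(c,*cr,5.5,f"pics/{n}_slab.png")
c=pickle.load(open("scene.pkl","rb")); crop(c,250,195,45,50,11,"pics/scene_wedge.png")
c=pickle.load(open("side.pkl","rb")); crop(c,215,165,45,45,11,"pics/side_wedge.png")
E
```

```text
scene (261, 204, 22, 34) 298.0
[[270, 204], [282, 206], [275, 237], [261, 235]]
side (228, 175, 15, 23) 270.0
[[240, 175], [242, 197], [228, 195], [228, 175]]
```

View pics/scene_slab.png

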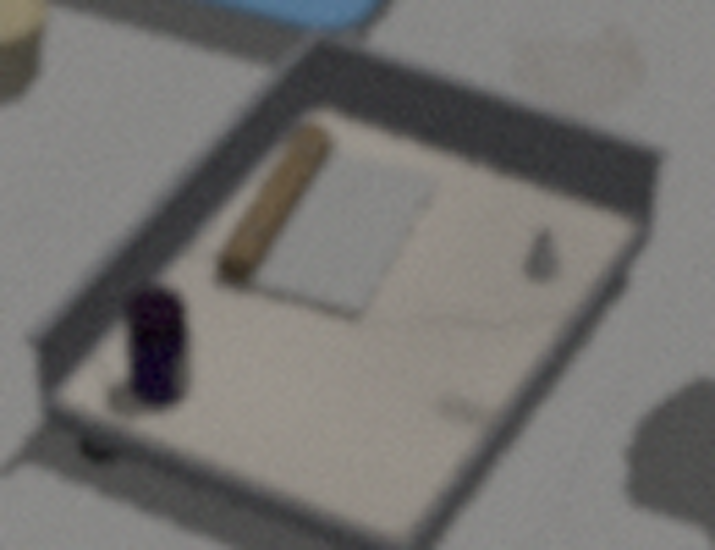

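View pics/side_slab.png

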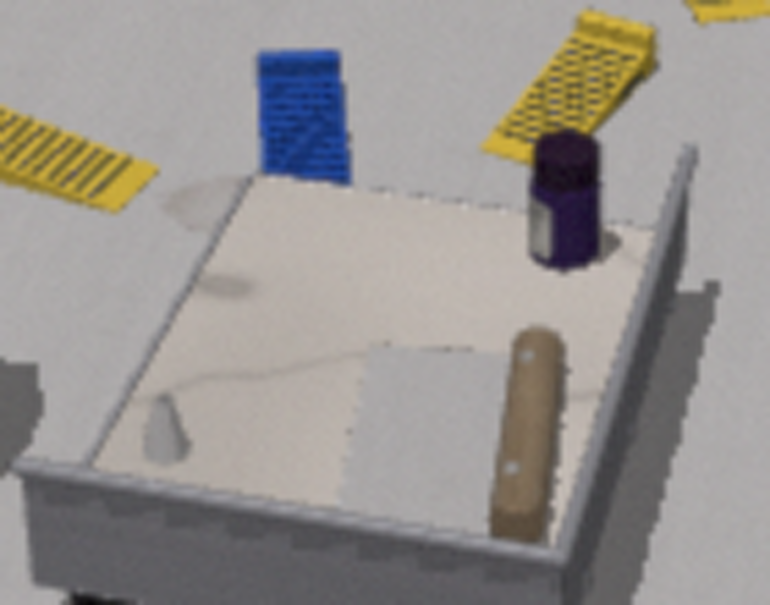

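View pics/scene_wedge.png

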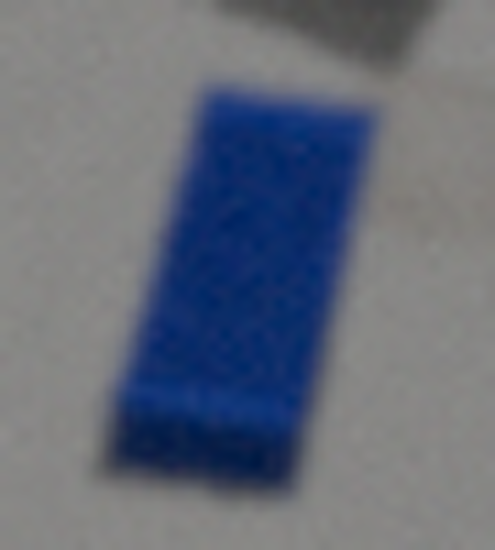

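View pics/side_wedge.png

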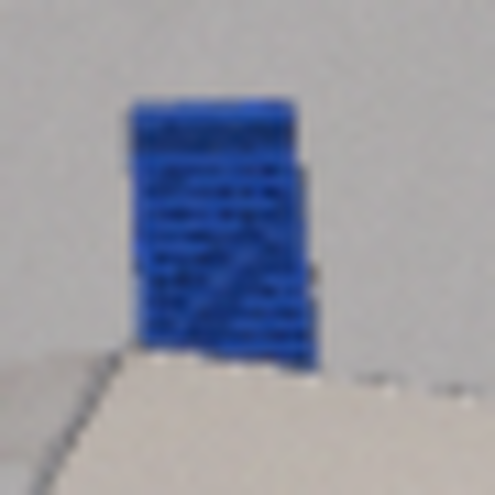

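```bash
python3 - <<'E'
from h import *
s=pickle.load(open("scene.pkl","rb")); d=pickle.load(open("side.pkl","rb"))
f=lambda p,o:(p[0]/5.5+o[0]-.4,p[1]/5.5+o[1]-.4)
S=(215,90);D=(180,165)
for n,p in(("NL",(402,545)),("FL",(50,402)),("NR",(645,232))): print("sc",n,ray(s,f(p,S),48).round(1))
for n,p in(("NL",(250,178)),("NR",(92,467)),("FL",(655,230))): print("sd",n,ray(d,f(p,D),48).round(1))
g=lambda p,o:(p[0]/11+o[0]-.45,p[1]/11+o[1]-.45)
W=(250,195);V=(215,165)
for n,p,z in(("tipFar",(203,92),1.5),("tipNear",(378,108),1.5),("backbotFar",(108,475),0),("backbotNear",(292,490),0),("heeltopFar",(122,388),28),("heeltopNear",(300,405),28)): print("sc",n,ray(s,g(p,W),z).round(1))
for n,p,z in(("backtopNear",(130,102),28),("backtopFar",(295,100),28)): print("sd",n,ray(d,g(p,V),z).round(1))
E
```

```text
sc NL [480.1 113.8  48. ]
sc FL [700.9  99.8  48. ]
sc NR [ 453.  -176.7   48. ]
sd NL [483.  105.5  48. ]
sd NR [ 467.6 -135.6   48. ]
sd FL [694.8  95.5  48. ]
sc tipFar [525.5 151.6   1.5]
sc tipNear [480.7 136.5   1.5]
sc backbotFar [492.3 276.4   0. ]
sc backbotNear [448.3 260.4   0. ]
sc heeltopFar [491.5 269.2  28. ]
sc heeltopNear [449.1 254.7  28. ]
sd backtopNear [448.8 265.7  28. ]
sd backtopFar [495.3 275.2  28. ]
```

```bash
python3 - <<'E'
from h import *
from bench import sensors
from scipy.spatial.transform import Rotation as R
s=pickle.load(open("scene.pkl","rb")); d=pickle.load(open("side.pkl","rb"));w=pickle.load(open("wrist.pkl","rb"))
for p in((560,140),(575,155),(600,172),(650,160)): print("sc bowl",ray(s,(p[0]/1.5625,p[1]/1.5625),0).round(0))
print("side right edge",[ray(d,(p[0]/1.5625,p[1]/1.5625),z).round(0).tolist() for p,z in(((232,560),0),((200,400),100),((165,110),300),((165,110),400))])
st=sensors.read_state();q=st["orientation"]
T=np.eye(4);T[:3,:3]=R.from_quat(np.r_[q[1:],q[0]]).as_matrix();T[:3,3]=st["tool_pos"];T=T@w["T_tool_cam"]
print(T.round(2))
for p in((390,82),(250,0),(545,0)):
  for z in(0,200): print("wr",p,z,ray(w,(p[0]/1.5625,p[1]/1.5625),z,T).round(0))
E
```

```text
sc bowl [ 464. -496.    0.]
sc bowl [ 414. -456.    0.]
sc bowl [ 343. -419.    0.]
sc bowl [ 252. -511.    0.]
side right edge [[449.0, -427.0, 0.0], [344.0, -246.0, 100.0], [30.0, 387.0, 300.0], [175.0, 112.0, 400.0]]
[[ 2.3000e-01 -9.3000e-01 -2.9000e-01  1.9705e+02]
 [-9.7000e-01 -2.2000e-01 -6.0000e-02 -5.1858e+02]
 [-0.0000e+00  2.9000e-01 -9.6000e-01  3.7294e+02]
 [ 0.0000e+00  0.0000e+00  0.0000e+00  1.0000e+00]]
wr (390, 82) 0 [ 244. -503.    0.]
wr (390, 82) 200 [ 219. -511.  200.]
wr (250, 0) 0 [ 272. -398.    0.]
wr (250, 0) 200 [ 232. -463.  200.]
wr (545, 0) 0 [ 318. -595.    0.]
wr (545, 0) 200 [ 253. -554.  200.]
```

```bash
python3 -m inch '[{"dy":-0.5,"dz":-0.1},{"dy":-0.5,"dz":-0.1},{"dy":-0.5,"dz":-0.1},{"dy":-0.45}, {"wz":-0.02}]'
```

```text
validation failed for argument at $[0]...
```

```bash
python3 -m inch '[{"dx":0,"dy":-0.5,"dz":-0.1,"wx":0,"wy":0,"wz":0,"claw":0},{"dx":0,"dy":-0.5,"dz":-0.1,"wx":0,"wy":0,"wz":0,"claw":0},{"dx":0,"dy":-0.5,"dz":-0.1,"wx":0,"wy":0,"wz":0,"claw":0},{"dx":0,"dy":-0.45,"dz":0,"wx":0,"wy":0,"wz":0,"claw":0}]'; python3 -c "
from bench import sensors;print(sensors.read_state()['joint_positions'].round(3))"
```

```text
clock: 0.65
tool_pos: [79.6, -344.4, 261.7]
orientation: [0.001, 0.994, 0.113, -0.0]
ft_force: [-0.5, -0.5, 0.8]
finger_gap: 85.3
[-1.682 -0.002  1.704 -0.     1.438 -0.339]
```

```bash
python3 -m inch '[{"dx":0.55,"dy":-0.043,"dz":0,"wx":0,"wy":0,"wz":-0.1,"claw":195},{"dx":0.55,"dy":-0.043,"dz":0,"wx":0,"wy":0,"wz":-0.1,"claw":195},{"dx":0.55,"dy":-0.043,"dz":0,"wx":0,"wy":0,"wz":-0.1,"claw":195},{"dx":0.55,"dy":-0.043,"dz":0,"wx":0,"wy":0,"wz":-0.1,"claw":195},{"dx":0.55,"dy":-0.043,"dz":0,"wx":0,"wy":0,"wz":-0.1,"claw":195},{"dx":0.55,"dy":-0.043,"dz":0,"wx":0,"wy":0,"wz":-0.1,"claw":195},{"dx":0.55,"dy":-0.043,"dz":0,"wx":0,"wy":0,"wz":-0.1,"claw":195},{"dx":0.55,"dy":-0.043,"dz":0,"wx":0,"wy":0,"wz":-0.1,"claw":195},{"dx":0.55,"dy":-0.043,"dz":0,"wx":0,"wy":0,"wz":-0.1,"claw":195},{"dx":0.55,"dy":-0.043,"dz":0,"wx":0,"wy":0,"wz":-0.1,"claw":195}]'; python3 -c "
from bench import sensors;print(sensors.read_state()['joint_positions'].round(3))"
```

```text
clock: 1.9
tool_pos: [343.3, 77.4, 261.3]
orientation: [-0.0, 0.621, 0.784, 0.0]
ft_force: [0.8, -0.4, -1.1]
finger_gap: 19.9
[-0.119 -0.004  1.708  0.     1.438 -0.351]
```

```bash
python3 -m inch '[{"dx":0.05,"dy":0.47,"dz":0,"wx":0,"wy":0,"wz":0,"claw":195},{"dx":0.05,"dy":0.47,"dz":0,"wx":0,"wy":0,"wz":0,"claw":195},{"dx":0.05,"dy":0.47,"dz":0,"wx":0,"wy":0,"wz":0,"claw":195},{"dx":0,"dy":0,"dz":0,"wx":0,"wy":0,"wz":0,"claw":195}]'; cat >> h.py <<'E'
from scipy.spatial.transform import Rotation as R
def Tw(st,c):
    q=st["orientation"];T=np.eye(4);T[:3,:3]=R.from_quat(np.r_[q[1:],q[0]]).as_matrix();T[:3,3]=st["tool_pos"];return T@c["T_tool_cam"]
E
python3 - <<'E'
from h import *
from bench import sensors,capture
st=sensors.read_state();c=capture("wrist");pickle.dump((st,c),open("w1.pkl","wb"))
crop(c,0,0,512,384,1.56,"pics/w1.png")
E
```

```text
clock: 2.4
tool_pos: [479.3, 122.6, 260.1]
orientation: [-0.001, 0.622, 0.783, -0.0]
ft_force: [-1.3, -0.1, 0.3]
finger_gap: 19.9
```

View pics/w1.png

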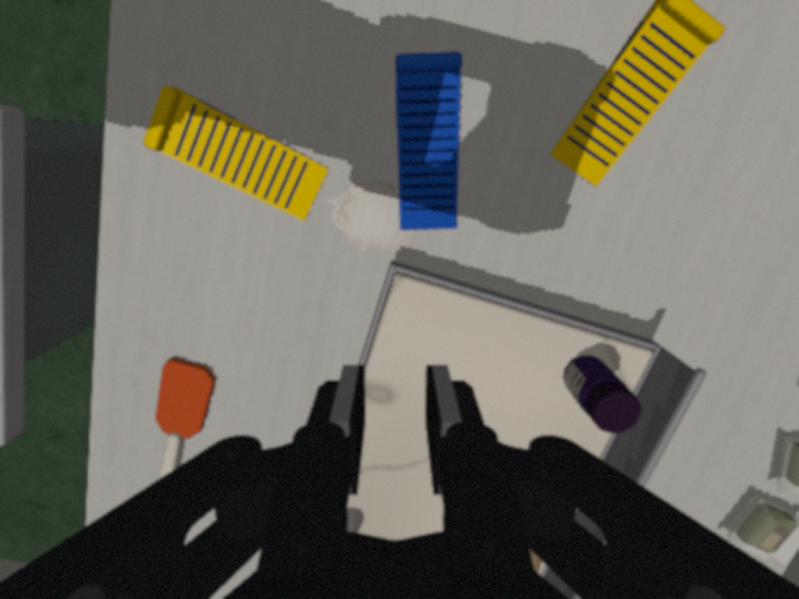

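The wrist view shows the blue wedge with its heel at (430,57) and tip at (428,228). The slab's near-left corner is at (393,265), and the decoys on both sides are yellow. I'll enlarge this view and compute positions.

```bash
python3 - <<'E'
from h import *
st,c=pickle.load(open("w1.pkl","rb"));T=Tw(st,c)
crop(c,220,25,130,125,6,"pics/w1w.png"); crop(c,215,150,230,110,3.4,"pics/w1s.png")
a=cv2.cvtColor(c["img"],cv2.COLOR_RGB2HSV);m=cv2.inRange(a,(105,120,30),(130,255,255))
ct,_=cv2.findContours(m,cv2.RETR_EXTERNAL,cv2.CHAIN_APPROX_NONE);k=max(ct,key=cv2.contourArea)
print(cv2.boundingRect(k),cv2.approxPolyDP(cv2.convexHull(k),2.5,True).reshape(-1,2).tolist())
E
```

```text
(254, 34, 42, 113) [[294, 34], [292, 143], [257, 146], [254, 36]]
```

View pics/w1w.png

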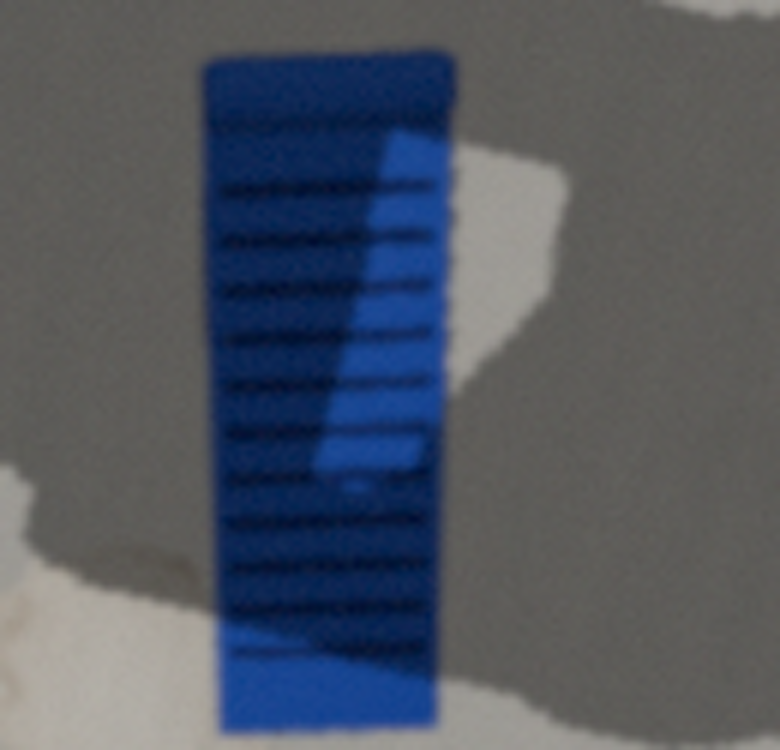

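View pics/w1s.png

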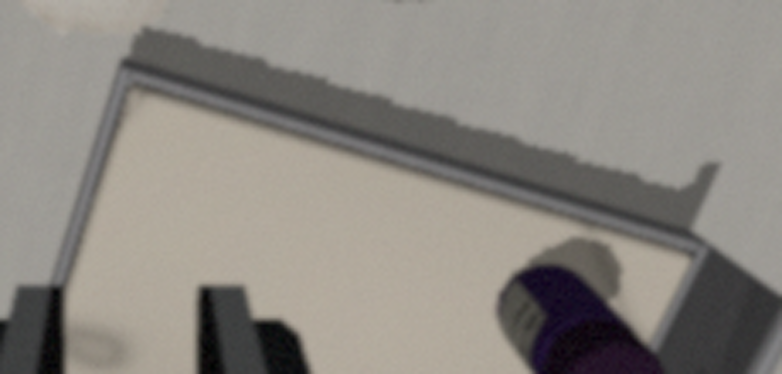

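```bash
python3 - <<'E'
from h import *
st,c=pickle.load(open("w1.pkl","rb"));T=Tw(st,c)
g=lambda p,o,f:(p[0]/f+o[0]-.45,p[1]/f+o[1]-.45)
P={}
for n,p,z in(("hN",(203,63),28),("hF",(455,53),28),("tN",(220,732),1.5),("tF",(437,727),1.5)):
    P[n]=ray(c,g(p,(220,25),6),z,T)[:2]
for n,p in(("NL",(127,70)),("L2",(690,237)),("N2",(58,285))): P[n]=ray(c,g(p,(215,150),3.4),48,T)[:2]
for k,v in P.items(): print(k,v.round(1))
h=(P["hN"]+P["hF"])/2;t=(P["tN"]+P["tF"])/2
print("back",h,"tip",t,"len",np.linalg.norm(t-h),"hw",np.linalg.norm(P["hN"]-P["hF"]),np.linalg.norm(P["tN"]-P["tF"]))
print("heading deg",np.degrees(np.arctan2(*(t-h)[::-1])))
d=P["L2"]-P["NL"];th=np.arctan2(d[1],d[0]);e=P["NL"]-P["N2"];th2=np.arctan2(-e[0],e[1]);print("slab deg",np.degrees([th,th2]))
Rm=np.array([[np.cos(th),-np.sin(th)],[np.sin(th),np.cos(th)]])
f=P["NL"]+Rm@[23,-23];print("foot",f)
u=(t-h)/np.linalg.norm(t-h);r=f-t;print("along",r@u,"lat(left+)",u[0]*r[1]-u[1]*r[0])
v=f-h;print("back->foot heading",np.degrees(np.arctan2(v[1],v[0])),np.linalg.norm(v))
E
```

```text
hN [447.3 261.6]
hF [492.1 273.7]
tN [479.8 138.3]
tF [525.7 150.1]
NL [479.2 116.6]
L2 [694.4 102.3]
N2 [472.6  30.9]
back [469.69636894 267.67225899] tip [502.77129029 144.20978507] len 127.81601185972853 hw 46.455084602101536 47.44215094467152
heading deg -75.00292219966684
slab deg [-3.79815069 -4.38289755]
foot [500.64138656  92.13849127]
along 49.746540065687995 lat(left+) -15.53183440943491
back->foot heading -80.0020012375524 178.24056139495394
```

```bash
python3 -m inch '[{"dx":0,"dy":0,"dz":0,"wx":0,"wy":0,"wz":0.036,"claw":195},{"dx":0.455,"dy":0.04,"dz":0.35,"wx":0,"wy":0,"wz":0,"claw":195},{"dx":0.455,"dy":0.04,"dz":0.35,"wx":0,"wy":0,"wz":0,"claw":195},{"dx":0.455,"dy":0.04,"dz":0.35,"wx":0,"wy":0,"wz":0,"claw":195},{"dx":0.455,"dy":0.04,"dz":0.35,"wx":0,"wy":0,"wz":0,"claw":195},{"dx":0,"dy":0,"dz":0,"wx":0,"wy":0,"wz":0,"claw":195},{"dx":0,"dy":0,"dz":0,"wx":0,"wy":0,"wz":0,"claw":195}]'
```

```text
clock: 3.32
tool_pos: [462.4, 303.4, 122.2]
orientation: [0.0, 0.644, 0.765, 0.0]
ft_force: [0.1, 0.6, 0.5]
finger_gap: 20.6
```

```bash
python3 -m inch '[{"dx":0,"dy":0,"dz":0.5,"wx":0,"wy":0,"wz":0,"claw":195},{"dx":0,"dy":0,"dz":0.4,"wx":0,"wy":0,"wz":0,"claw":195},{"dx":0,"dy":0,"dz":0.2,"wx":0,"wy":0,"wz":0,"claw":195},{"dx":0,"dy":0,"dz":0,"wx":0,"wy":0,"wz":0,"claw":195},{"dx":0,"dy":0,"dz":0,"wx":0,"wy":0,"wz":0,"claw":195}]'
cat > look.py <<'E'
import sys
from h import *
from bench import sensors,capture
n=sys.argv[1]
st=sensors.read_state();s=capture("scene");d=capture("side")
pickle.dump((st,s,d),open(n+".pkl","wb"))
a=cv2.resize(s["img"][120:270,215:345,::-1],None,fx=3,fy=3,interpolation=cv2.INTER_CUBIC)
b=cv2.resize(d["img"][130:280,180:310,::-1],None,fx=3,fy=3,interpolation=cv2.INTER_CUBIC)
cv2.imwrite(f"pics/{n}.png",np.hstack([a,b]))
print({k:np.round(st[k],2).tolist() for k in("clock","tool_pos","ft_force","ft_torque")})
E
python3 look.py l1
```

```text
clock: 3.95
tool_pos: [463.5, 303.6, 13.1]
orientation: [0.001, 0.645, 0.764, 0.001]
ft_force: [-0.5, 0.3, 0.6]
finger_gap: 19.6
{'clock': 3.95, 'tool_pos': [463.51, 303.65, 13.05], 'ft_force': [-0.48, 0.34, 0.61], 'ft_torque': [0.05, -0.01, 0.04]}
```

View pics/l1.png

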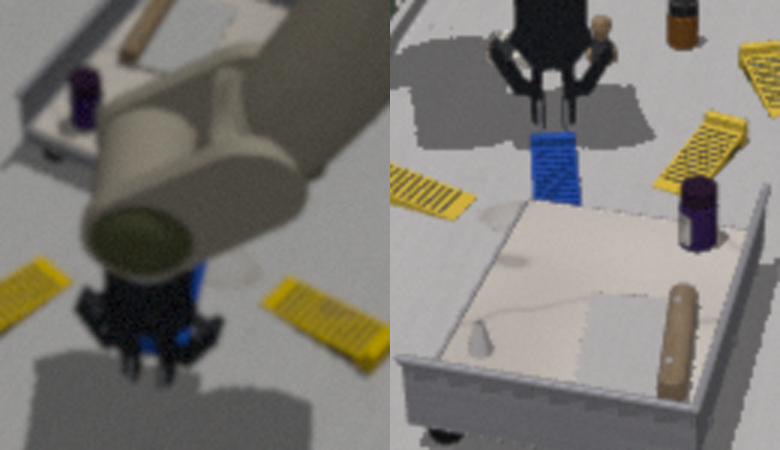

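```bash
python3 -m inch '[{"dx":-0.12,"dy":0,"dz":0.02,"wx":0,"wy":0,"wz":0,"claw":195},{"dx":-0.06,"dy":0,"dz":0,"wx":0,"wy":0,"wz":0,"claw":195},{"dx":-0.05,"dy":0,"dz":0,"wx":0,"wy":0,"wz":0,"claw":195},{"dx":-0.05,"dy":0,"dz":0,"wx":0,"wy":0,"wz":0,"claw":195},{"dx":-0.05,"dy":0,"dz":0,"wx":0,"wy":0,"wz":0,"claw":195},{"dx":-0.05,"dy":0,"dz":0,"wx":0,"wy":0,"wz":0,"claw":195},{"dx":0,"dy":0,"dz":0,"wx":0,"wy":0,"wz":0,"claw":195}]'
python3 look.py l2
python3 - <<'E'
from h import *
for n in("l1","l2"):
  st,s,d=pickle.load(open(n+".pkl","rb"));crop(d,210,160,50,45,10,f"pics/{n}w.png")
E
```

```text
clock: 4.92
tool_pos: [469.0, 266.2, 9.3]
orientation: [-0.0, 0.645, 0.765, -0.0]
ft_force: [0.0, -0.0, -0.6]
finger_gap: 20.4
{'clock': 4.92, 'tool_pos': [468.96, 266.19, 9.28], 'ft_force': [0.0, -0.04, -0.61], 'ft_torque': [0.02, -0.03, 0.03]}
```

View pics/l2w.png

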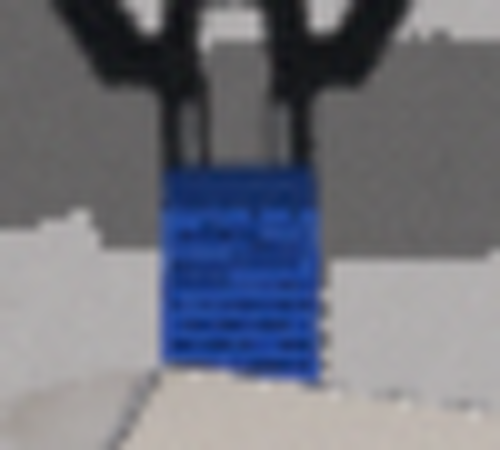

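```bash
python3 - <<'E'
from h import *
st,s,d=pickle.load(open("l2.pkl","rb"))
g=lambda p:(p[0]/10+210-.45,p[1]/10+160-.45)
a=ray(d,g((163,170)),28);b=ray(d,g((313,168)),28);print(a,b,(a+b)/2,np.linalg.norm(a-b))
# blue row extents
m=blue(d)
for r in range(176,200,2):
    x=np.flatnonzero(m[r,215:250])+215
    if len(x): print(r,x.min(),x.max())
C0=((a+b)/2)[:2]
tcp=st["tool_pos"][:2]
for name,C in(("meas",C0),):
  for hd in(-76,-80,-84):
    u=np.array([np.cos(np.radians(hd)),np.sin(np.radians(hd))]);l=np.array([u[1],-u[0]]) # near side
    out=[]
    for t,z in((0,28),(12,17),(60,10.7),(90,6.8)):
      for sg in(1,-1):
        p=C+u*t+l*24*sg; out.append(proj(d,[*p,z]).round(1).tolist())
    print(hd,out)
u=np.array([np.cos(np.radians(100)),np.sin(np.radians(100))]);print("tcp-back along tool x",(tcp-C0)@u,"lat",(tcp-C0)@np.array([u[1],-u[0]]))
E
```

```text
[451.0102294  248.98911516  28.        ] [497.0586286  258.55550449  28.        ] [474.034429   253.77230982  28.        ] 47.031594420340895
178 227 240
180 227 240
182 227 240
184 227 240
186 227 241
188 227 240
190 227 240
192 227 240
194 227 240
196 234 240
-76 [[225.7, 176.7], [241.0, 176.2], [225.9, 181.7], [241.2, 181.2], [226.1, 191.7], [241.9, 191.1], [226.3, 198.2], [242.3, 197.6]]
-80 [[225.7, 176.4], [241.0, 176.5], [225.6, 181.4], [240.9, 181.5], [224.8, 191.4], [240.5, 191.4], [224.2, 197.9], [240.2, 197.9]]
-84 [[225.8, 176.2], [241.0, 176.7], [225.4, 181.1], [240.6, 181.7], [223.5, 191.1], [239.1, 191.7], [222.2, 197.5], [238.1, 198.2]]
tcp-back along tool x 13.111109167233106 lat -2.8406492911654317
```

```bash
python3 -m inch '[{"dx":-0.03,"dy":0.0,"dz":0,"wx":0,"wy":0,"wz":0.02,"claw":195},{"dx":-0.03,"dy":0,"dz":0,"wx":0,"wy":0,"wz":0.02,"claw":195},{"dx":-0.03,"dy":0,"dz":0,"wx":0,"wy":0,"wz":0,"claw":195},{"dx":-0.03,"dy":0,"dz":0,"wx":0,"wy":0,"wz":0,"claw":195},{"dx":0,"dy":0,"dz":0,"wx":0,"wy":0,"wz":0,"claw":195}]'
python3 -m inch '[{"dx":0.2,"dy":0,"dz":0,"wx":0,"wy":0,"wz":0,"claw":195},{"dx":0.1,"dy":0,"dz":-0.5,"wx":0,"wy":0,"wz":0,"claw":195},{"dx":0,"dy":0,"dz":-0.5,"wx":0,"wy":0,"wz":0,"claw":195},{"dx":-0.4,"dy":0,"dz":-0.45,"wx":0,"wy":0,"wz":0,"claw":195},{"dx":-0.55,"dy":0,"dz":-0.3,"wx":0,"wy":0,"wz":0,"claw":195},{"dx":-0.55,"dy":0,"dz":0,"wx":0,"wy":0,"wz":0,"claw":195},{"dx":-0.3,"dy":0,"dz":0,"wx":0,"wy":0,"wz":0,"claw":195},{"dx":0,"dy":0,"dz":0,"wx":0,"wy":0,"wz":0,"claw":195},{"dx":0,"dy":0,"dz":0,"wx":0,"wy":0,"wz":0,"claw":195}]'
python3 - <<'E'
from h import *
from bench import sensors,capture
st=sensors.read_state();c=capture("wrist");pickle.dump((st,c),open("w2.pkl","wb"))
crop(c,195,20,130,120,6,"pics/w2.png");print(st["qvel"].round(3))
E
```

```text
clock: 5.65
tool_pos: [470.5, 254.4, 9.3]
orientation: [-0.0, 0.668, 0.744, -0.0]
ft_force: [0.7, -0.6, 0.2]
finger_gap: 19.9
clock: 6.78
tool_pos: [486.5, 106.8, 184.3]
orientation: [-0.0, 0.668, 0.744, 0.0]
ft_force: [-0.1, 0.4, 0.1]
finger_gap: 20.2
[ 0.011  0.003  0.001 -0.002 -0.002 -0.007]
```

View pics/w2.png

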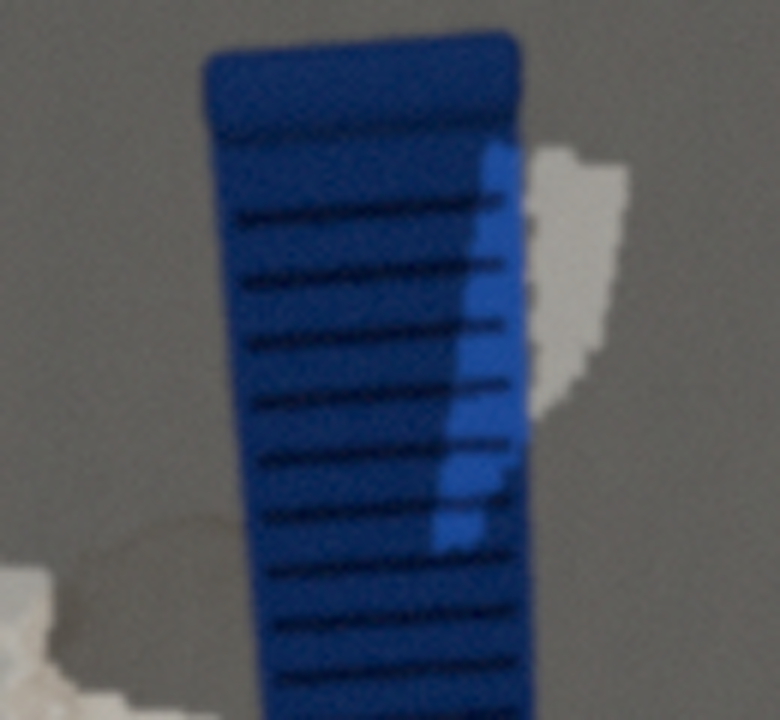

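```bash
python3 - <<'E'
from h import *
st,c=pickle.load(open("w2.pkl","rb"));T=Tw(st,c)
crop(c,200,20,200,170,4,"pics/w2b.png")
E
```

```text
(no output)
```

View pics/w2b.png

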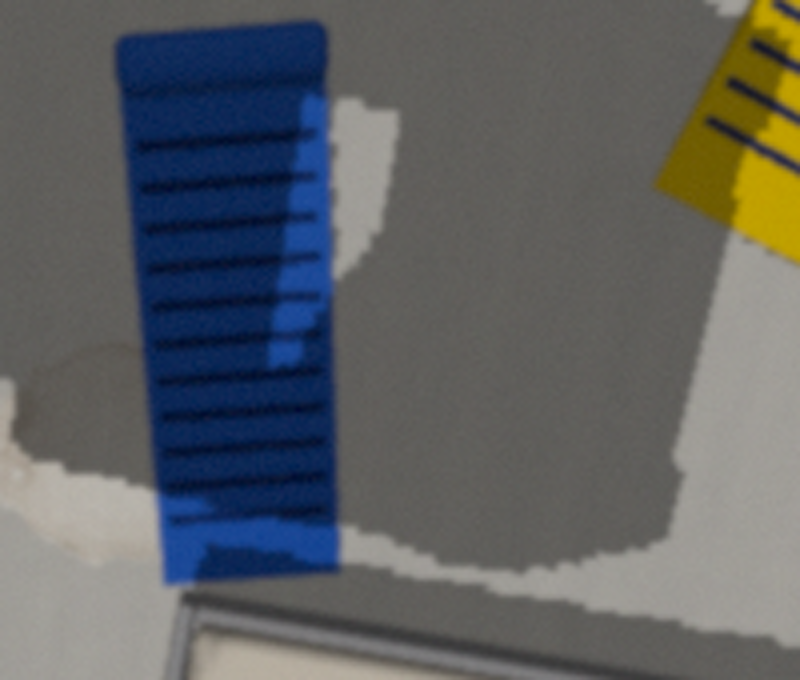

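```bash
cat > wm.py <<'E'
from h import *
def meas(c,T,g,hN,hF,tN,tF,NL,L2):
    P=[ray(c,g(p),z,T)[:2] for p,z in((hN,28),(hF,28),(tN,1.5),(tF,1.5),(NL,48),(L2,48))]
    h=(P[0]+P[1])/2;t=(P[2]+P[3])/2;d=P[5]-P[4];th=np.arctan2(d[1],d[0]);print("NL",P[4].round(1),"slab",np.degrees(th).round(1))
    f=P[4]+np.array([[np.cos(th),-np.sin(th)],[np.sin(th),np.cos(th)]])@[23,-23]
    u=(t-h)/np.linalg.norm(t-h);r=f-t
    print("back",h.round(1),"tip",t.round(1),"L",np.linalg.norm(t-h).round(1),"hd",np.degrees(np.arctan2(u[1],u[0])).round(1),"foot",f.round(1))
    v=f-h;print("foot rel tip: along",(r@u).round(1),"lat far+",(-(u[0]*r[1]-u[1]*r[0])*-1).round(1),"hd back->foot",np.degrees(np.arctan2(v[1],v[0])).round(1))
E
python3 - <<'E'
from wm import *
st,c=pickle.load(open("w2.pkl","rb"));T=Tw(st,c)
g=lambda p:(p[0]/4+200-.4,p[1]/4+20-.4)
meas(c,T,g,(117,38),(326,22),(165,584),(339,571),(185,600),(620,678))
E
```

```text
NL [478.6 118.2] slab -4.2
back [473.6 241.6] tip [496.  115.7] L 127.9 hd -79.9 foot [499.9  93.6]
foot rel tip: along 22.4 lat far+ -0.1 hd back->foot -79.9
```

```bash
python3 -m inch '[{"dx":0,"dy":0,"dz":0,"wx":0,"wy":0,"wz":-0.042,"claw":195},{"dx":0.55,"dy":0.036,"dz":0,"wx":0,"wy":0,"wz":0,"claw":195},{"dx":0.55,"dy":0.036,"dz":0,"wx":0,"wy":0,"wz":0,"claw":195},{"dx":0.55,"dy":0.036,"dz":0.2,"wx":0,"wy":0,"wz":0,"claw":195},{"dx":0,"dy":0,"dz":0.5,"wx":0,"wy":0,"wz":0,"claw":195},{"dx":0,"dy":0,"dz":0.5,"wx":0,"wy":0,"wz":0,"claw":195},{"dx":0,"dy":0,"dz":0.4,"wx":0,"wy":0,"wz":0,"claw":195},{"dx":0,"dy":0,"dz":0.14,"wx":0,"wy":0,"wz":0,"claw":195},{"dx":0,"dy":0,"dz":0,"wx":0,"wy":0,"wz":0,"claw":195},{"dx":0,"dy":0,"dz":0,"wx":0,"wy":0,"wz":0,"claw":195}]'
```

```text
clock: 8.07
tool_pos: [469.5, 270.6, 11.7]
orientation: [0.001, 0.643, 0.766, 0.001]
ft_force: [0.3, 0.1, -0.4]
finger_gap: 20.1
```

```bash
python3 -m inch '[{"dx":-0.08,"dy":-0.01,"dz":0.02,"wx":0,"wy":0,"wz":0,"claw":195},{"dx":-0.06,"dy":0,"dz":0,"wx":0,"wy":0,"wz":0,"claw":195},{"dx":-0.04,"dy":0,"dz":0,"wx":0,"wy":0,"wz":0,"claw":195},{"dx":-0.05,"dy":0,"dz":0,"wx":0,"wy":0,"wz":0,"claw":195},{"dx":-0.05,"dy":0,"dz":0,"wx":0,"wy":0,"wz":0,"claw":195},{"dx":-0.05,"dy":0,"dz":0,"wx":0,"wy":0,"wz":0,"claw":195},{"dx":-0.05,"dy":0,"dz":0,"wx":0,"wy":0,"wz":0,"claw":195},{"dx":-0.05,"dy":0,"dz":0,"wx":0,"wy":0,"wz":0,"claw":195},{"dx":-0.05,"dy":0,"dz":0,"wx":0,"wy":0,"wz":0,"claw":195},{"dx":0,"dy":0,"dz":0,"wx":0,"wy":0,"wz":0,"claw":195}]'; python3 look.py l3
```

```text
clock: 9.32
tool_pos: [476.1, 222.2, 8.2]
orientation: [0.0, 0.643, 0.766, -0.0]
ft_force: [0.3, -0.3, -0.1]
finger_gap: 20.4
{'clock': 9.32, 'tool_pos': [476.11, 222.19, 8.22], 'ft_force': [0.29, -0.29, -0.14], 'ft_torque': [0.04, 0.01, -0.03]}
```

View pics/l3.png

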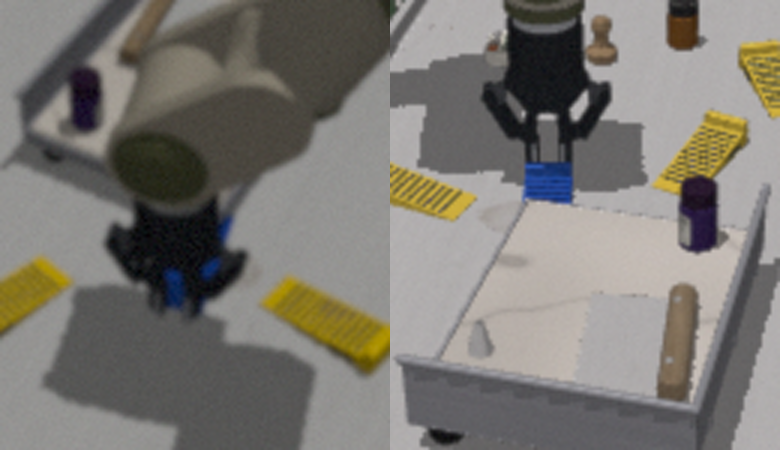

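```bash
r() { :; }; python3 -m inch '[{"dx":-0.015,"dy":0,"dz":0,"wx":0,"wy":0,"wz":0,"claw":195},{"dx":-0.015,"dy":0,"dz":0,"wx":0,"wy":0,"wz":0,"claw":195}]'
python3 -m inch '[{"dx":-0.015,"dy":0,"dz":0,"wx":0,"wy":0,"wz":0,"claw":195},{"dx":-0.015,"dy":0,"dz":0,"wx":0,"wy":0,"wz":0,"claw":195}]'
python3 -m inch '[{"dx":-0.015,"dy":0,"dz":0,"wx":0,"wy":0,"wz":0,"claw":195},{"dx":-0.015,"dy":0,"dz":0,"wx":0,"wy":0,"wz":0,"claw":195}]'
```

```text
clock: 9.68
tool_pos: [476.5, 219.6, 8.2]
orientation: [-0.0, 0.643, 0.766, -0.0]
ft_force: [0.1, -0.3, -1.6]
finger_gap: 20.1
clock: 9.93
tool_pos: [477.1, 216.6, 8.2]
orientation: [-0.0, 0.643, 0.766, 0.0]
ft_force: [-0.1, 0.4, -0.0]
finger_gap: 20.0
clock: 10.18
tool_pos: [477.6, 213.6, 8.3]
orientation: [-0.0, 0.643, 0.766, -0.0]
ft_force: [-1.3, 0.7, -0.8]
finger_gap: 20.0
```

```bash
python3 -m inch '[{"dx":-0.015,"dy":0,"dz":0,"wx":0,"wy":0,"wz":0,"claw":195},{"dx":-0.015,"dy":0,"dz":0,"wx":0,"wy":0,"wz":0,"claw":195}]'
python3 -c "
from bench import sensors;print(sensors.read_state()['ft_force'].round(2))"

```

```text
clock: 10.42
tool_pos: [478.1, 210.9, 8.3]
orientation: [-0.0, 0.643, 0.766, 0.0]
ft_force: [-0.8, 3.1, 0.6]
finger_gap: 20.2
[-0.79  3.14  0.61]
```

```bash
python3 -m inch '[{"dx":-0.015,"dy":0,"dz":0,"wx":0,"wy":0,"wz":0,"claw":195},{"dx":-0.01,"dy":0,"dz":0,"wx":0,"wy":0,"wz":0,"claw":195}]'
```

```text
clock: 10.68
tool_pos: [478.5, 208.7, 8.3]
orientation: [-0.0, 0.643, 0.766, 0.0]
ft_force: [-0.7, 6.9, -0.9]
finger_gap: 20.0
```

```bash
python3 -m inch '[{"dx":0.05,"dy":0,"dz":0,"wx":0,"wy":0,"wz":0,"claw":195},{"dx":0.15,"dy":0,"dz":0,"wx":0,"wy":0,"wz":0,"claw":195},{"dx":0.1,"dy":0,"dz":-0.4,"wx":0,"wy":0,"wz":0,"claw":195},{"dx":0,"dy":0,"dz":-0.5,"wx":0,"wy":0,"wz":0,"claw":255},{"dx":-0.3,"dy":0,"dz":-0.5,"wx":0,"wy":0,"wz":0,"claw":255},{"dx":-0.5,"dy":0,"dz":-0.4,"wx":0,"wy":0,"wz":0,"claw":255},{"dx":-0.5,"dy":0,"dz":0,"wx":0,"wy":0,"wz":0,"claw":255},{"dx":-0.35,"dy":0,"dz":0,"wx":0,"wy":0,"wz":0,"claw":255},{"dx":0,"dy":0,"dz":0,"wx":0,"wy":0,"wz":0,"claw":255},{"dx":0,"dy":0,"dz":0,"wx":0,"wy":0,"wz":0,"claw":255}]'
python3 - <<'E'
from h import *
from bench import sensors,capture
st=sensors.read_state();c=capture("wrist");pickle.dump((st,c),open("w3.pkl","wb"))
crop(c,200,40,200,150,4,"pics/w3.png")
E
```

```text
clock: 11.92
tool_pos: [501.4, 77.4, 187.2]
orientation: [-0.0, 0.643, 0.766, -0.0]
ft_force: [-0.5, 0.7, 0.1]
finger_gap: -0.3
```

View pics/w3.png

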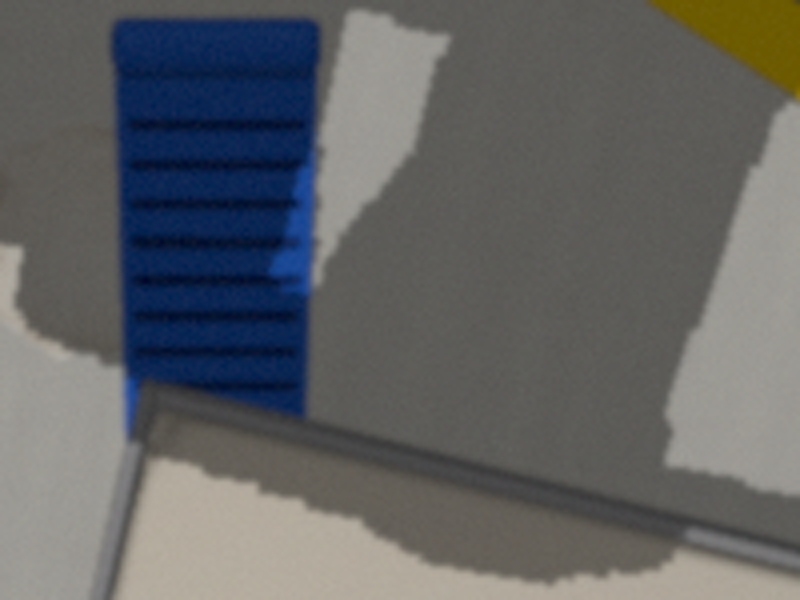

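```bash
python3 - <<'E'
from h import *
st,c=pickle.load(open("w3.pkl","rb"));T=Tw(st,c)
g=lambda p:(p[0]/4+200-.4,p[1]/4+40-.4)
hN=ray(c,g((113,20)),28,T)[:2];hF=ray(c,g((319,20)),28,T)[:2]
NL=ray(c,g((145,384)),48,T)[:2];L2=ray(c,g((795,562)),48,T)[:2];N2=ray(c,g((93,596)),48,T)[:2]
d=L2-NL;th=np.arctan2(d[1],d[0]);print("slab",NL,np.degrees(th))
# ramp surf points near tip side: z at distance; left edge pt (125,370), right (304,415)
h=(hN+hF)/2;print("back",h,np.linalg.norm(hN-hF),np.degrees(np.arctan2(*(hF-hN)[::-1]))-90)
for p in((125,370),(304,412)):
    z=8
    for _ in range(4):
        q=ray(c,g(p),z,T)[:2]; t=np.dot(q-h,[np.cos(np.radians(-80)),np.sin(np.radians(-80))]); z=17-(t-12)*15.5/118
    u=np.array([np.cos(np.radians(-80)),np.sin(np.radians(-80))]);print(q,t,z,"lat",(q-h)@[-u[1],u[0]])
th=np.radians(-4.1);f=NL+np.array([[np.cos(th),-np.sin(th)],[np.sin(th),np.cos(th)]])@[23,-23]
r=f-h;print("foot",f,"along from back",r@u,"lat far+",r@[-u[1],u[0]])
E
```

```text
slab [478.6112941  117.21656066] -5.243692792688401
back [480.90530872 197.49332541] 46.29808575802956 -80.01383861401655
[471.55275816 114.94613716] 79.66905762398511 8.111267854476532 lat -23.544633107256008
[519.55499297 112.16795568] 90.74053288233911 6.656963901048677 lat 23.24591374524539
foot [499.90799088  92.63098143] along from back 106.56903048056905 lat far+ 0.5048337885130785
```

```bash
python3 -m inch '[{"dx":0.15,"dy":0.01,"dz":0.3,"wx":0,"wy":0,"wz":0,"claw":255},{"dx":0,"dy":0,"dz":0.5,"wx":0,"wy":0,"wz":0,"claw":255},{"dx":0,"dy":0,"dz":0.4,"wx":0,"wy":0,"wz":0,"claw":255},{"dx":0,"dy":0,"dz":0.12,"wx":0,"wy":0,"wz":0,"claw":255},{"dx":0,"dy":0,"dz":0,"wx":0,"wy":0,"wz":0,"claw":255},{"dx":0,"dy":0,"dz":0,"wx":0,"wy":0,"wz":0,"claw":255}]'
python3 look.py l4
```

```text
clock: 12.72
tool_pos: [500.9, 91.7, 56.7]
orientation: [0.001, 0.643, 0.766, 0.001]
ft_force: [-0.2, 0.7, -0.1]
finger_gap: -0.5
{'clock': 12.72, 'tool_pos': [500.86, 91.66, 56.73], 'ft_force': [-0.21, 0.72, -0.08], 'ft_torque': [0.03, 0.04, -0.03]}
```

View pics/l4.png

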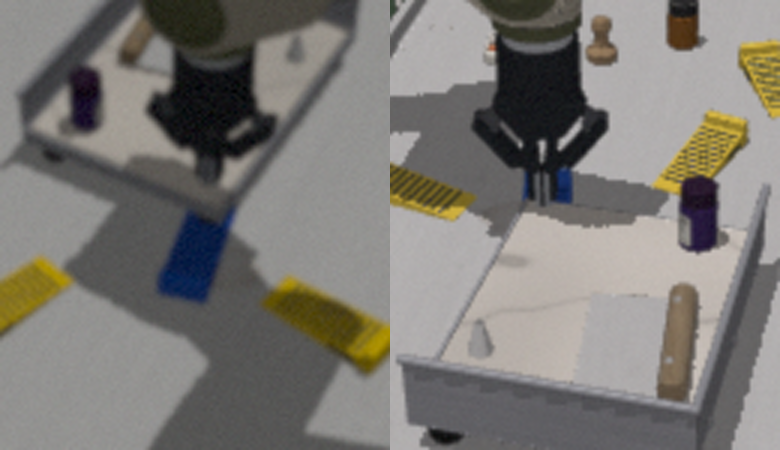

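```bash
python3 -m inch '[{"dx":0,"dy":0,"dz":0.03,"wx":0,"wy":0,"wz":0,"claw":255},{"dx":0,"dy":0,"dz":0.03,"wx":0,"wy":0,"wz":0,"claw":255},{"dx":0,"dy":0,"dz":0,"wx":0,"wy":0,"wz":0,"claw":255}]'
python3 -m inch '[{"dx":0,"dy":0,"dz":0.01,"wx":0,"wy":0,"wz":0,"claw":255},{"dx":0,"dy":0,"dz":0,"wx":0,"wy":0,"wz":0,"claw":255}]'
python3 -m inch '[{"dx":0,"dy":0,"dz":0.01,"wx":0,"wy":0,"wz":0,"claw":255},{"dx":0,"dy":0,"dz":0,"wx":0,"wy":0,"wz":0,"claw":255}]'
```

```text
clock: 13.2
tool_pos: [499.9, 91.4, 49.1]
orientation: [-0.0, 0.643, 0.766, -0.0]
ft_force: [-0.4, -0.5, -0.8]
finger_gap: 0.1
clock: 13.45
tool_pos: [500.0, 91.5, 48.2]
orientation: [-0.0, 0.643, 0.766, -0.0]
ft_force: [-0.3, -0.0, -0.7]
finger_gap: 0.2
clock: 13.7
tool_pos: [500.1, 91.5, 47.5]
orientation: [0.0, 0.643, 0.766, 0.0]
ft_force: [-1.7, 0.4, 3.5]
finger_gap: -0.0
```

```bash
python3 -m inch '[{"dx":0,"dy":0,"dz":0.005,"wx":0,"wy":0,"wz":0,"claw":255},{"dx":0,"dy":0,"dz":0,"wx":0,"wy":0,"wz":0,"claw":255}]'
python3 -m inch '[{"dx":0,"dy":0,"dz":0.005,"wx":0,"wy":0,"wz":0,"claw":255},{"dx":0,"dy":0,"dz":0,"wx":0,"wy":0,"wz":0,"claw":255}]'
```

```text
clock: 13.95
tool_pos: [500.1, 91.5, 47.4]
orientation: [0.0, 0.643, 0.766, 0.0]
ft_force: [-1.5, -0.1, 8.8]
finger_gap: -0.0
clock: 14.2
tool_pos: [500.1, 91.5, 47.4]
orientation: [0.0, 0.643, 0.766, 0.0]
ft_force: [-3.3, 0.4, 13.2]
finger_gap: -0.1
```

```bash
python3 -m inch '[{"dx":0,"dy":0,"dz":0,"wx":0,"wy":0,"wz":0,"claw":255},{"dx":0,"dy":0,"dz":0,"wx":0,"wy":0,"wz":0,"claw":255},{"dx":0,"dy":0,"dz":0,"wx":0,"wy":0,"wz":0,"claw":255}]'
python3 -m inch '[{"dx":0,"dy":0,"dz":-0.03,"wx":0,"wy":0,"wz":0,"claw":255},{"dx":0,"dy":0,"dz":-0.1,"wx":0,"wy":0,"wz":0,"claw":255},{"dx":0,"dy":0,"dz":-0.5,"wx":0,"wy":0,"wz":0,"claw":255},{"dx":-0.05,"dy":0,"dz":-0.5,"wx":0,"wy":0,"wz":0,"claw":255},{"dx":-0.1,"dy":0,"dz":-0.27,"wx":0,"wy":0,"wz":0,"claw":255},{"dx":0,"dy":0,"dz":0,"wx":0,"wy":0,"wz":0,"claw":255},{"dx":0,"dy":0,"dz":0,"wx":0,"wy":0,"wz":0,"claw":255}]'
python3 look.py l5
python3 - <<'E'
from h import *
from bench import sensors,capture
st=sensors.read_state();c=capture("wrist");pickle.dump((st,c),open("w4.pkl","wb"))
crop(c,200,40,200,150,4,"pics/w4.png")
E
```

```text
clock: 14.58
tool_pos: [500.1, 91.5, 47.4]
orientation: [0.0, 0.643, 0.766, 0.0]
ft_force: [-3.5, 0.5, 13.4]
finger_gap: 0.1
clock: 15.45
tool_pos: [502.0, 76.8, 185.5]
orientation: [-0.001, 0.643, 0.766, -0.0]
ft_force: [-0.3, 0.8, 0.3]
finger_gap: 0.0
{'clock': 15.45, 'tool_pos': [502.05, 76.83, 185.46], 'ft_force': [-0.33, 0.81, 0.29], 'ft_torque': [0.02, 0.01, 0.02]}
```

View pics/w4.png

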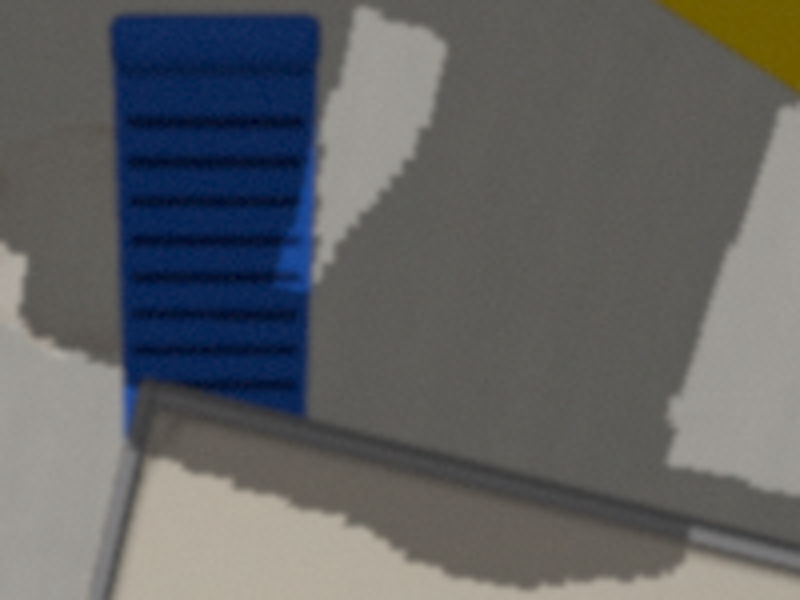

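View pics/l5.png

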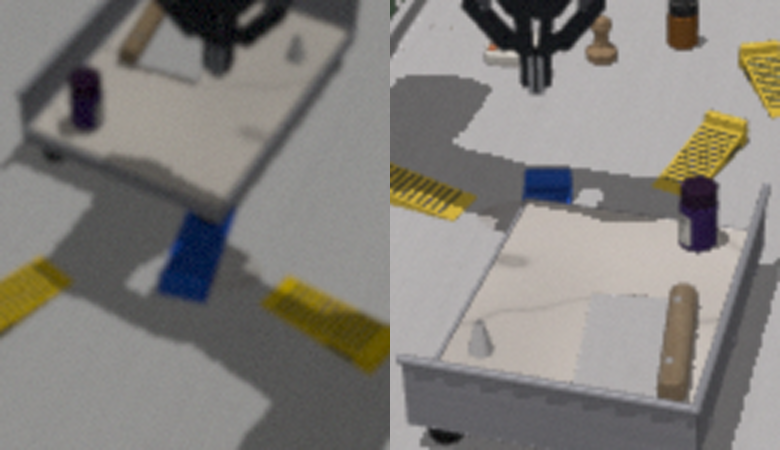

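After release, the wedge sits at crop (215,200) with its tip under the corner at (145,385). It hasn't moved since before the press, and the slab and the other objects are where they were. Handing in.

```bash
python3 -c "
from bench import arm;print(arm.sign_off())"
```

```text
the job is handed in; nothing more can be done
None
```

I pushed the blue wedge, thin end first, under the near-left foot and stopped soon after it began to bear. I then pressed on the corner, let go, and handed the job in at about 15.5 s of the 54 s.

- **Wedge:** I turned it about 5° to line it up with the foot, using the fingertips only. The push force stayed near zero, then rose from 3.1 N to 6.9 N over the last 2 mm, and I stopped there. The tip is about 23 mm past the foot's axis, and the foot is within about 1 mm of the wedge's centre line.
- **Press test:** I pressed the near-left corner to about 13 N. It gave only 0.1–0.2 mm between 3.5 N and 13 N, so it no longer rocks.
- **After letting go:** The wedge and the slab corner look unmoved in the wrist view from before and after the press. Before the press, the slab corner measured within about 1 mm of its position at the start. In the cropped camera views the other objects were where they began, though the crops do not show the whole worktop.
- **Not checked directly:** I inferred that all four feet bear from the push force and the small give. I did not look at the other feet under load.
- **Readings that disagreed:** The side camera first put the corner about 8–11 mm off the scene and wrist views in y, so I used the wrist values. The last wrist reading of the slab's angle was about 1° off the earlier ones, which I put down to the short edge in view.

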